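# Unscrew a tight supply jar in its holder and hold the cap over it

## Task

The square white jar with the blue cap has to be opened: stand it upright in the square jar holder screwed to the table, down on the holder's floor so that it cannot turn, then unscrew the tight blue cap anticlockwise while the jar stays down in the holder. When the threads let go, lift the cap straight up and hold it level, centred just above the open mouth, with its lower edge a finger's breadth or two clear of the rim; finish there, still holding the cap. Keep the jar upright, do not carry the cap away from over the jar, and leave the other things on the table where they are.

Things in the scene. Friction and masses are not known exactly. Their poses are not given: they have to be found in the camera images.
- jar_center (a point): (Sizes in mm.) Jar with the blue cap: white plastic, body 62 x 62 square, rounded shoulder ending 82 above its underside, labels with a blue stripe; 114 high with its cap, 0.37 kg. This point: middle of the body, 36 above the underside; z up, x and y square to the flat sides (quarter turns fit the same). It may be carried by its closed cap. In the holder it can still turn up to 0.1 rad.
- jar_mouth (a point): (mm) Centre of the jar's mouth at the top of its rim (neck diameter 45), 108.5 above the jar's underside; inside the cap while that is on. Right-hand thread: the cap unscrews anticlockwise seen from above, rising 3.3 per radian; the threads let go after about 2.2 rad and 8 of rise (turn 2.7 rad in two or more grasps to be sure), then it lifts straight off.
- cap_center (a point): (mm) Blue ribbed screw cap, round, outside diameter 58, 26 high, 55 g. This point is its centre, 13 below its flat top and 13 above its lower edge; z up. Screwed tight it lies about 7 below jar_mouth. It takes about 0.3 N m to start, so grip firmly (about 45 N), and turns lightly after half a radian. Let go part-way, it stays. Fingertips level with its lower edge clear the jar's shoulder by 6.
- holder_floor (a point): (mm) Jar holder: grey open-topped square socket lined with black rubber on a 110 x 110 aluminium plate screwed to the table. This point: centre of its floor, 6 above the table; x and y square to the walls. Inside 66 x 66 (2 clearance each side of the jar), walls 40 high, then a flared lead-in, about 75 x 75 at its top, 55 above the table. A seated jar has jar_center 36 above this point.
- jar_green: square white jar like the target but with a green cap, 62 x 62 x 114 (mm). To be left alone. Origin at the centre of its underside.
- jar_red: square white jar like the target but with a red cap, 62 x 62 x 114 (mm). To be left alone. Origin at the centre of its underside.
- stapler: red and black stapler, 150 x 36 x 45 (mm). To be left alone. Origin at the centre of its underside.
- tape: black desk tape dispenser, 150 x 60 x 80 (mm). To be left alone. Origin at the centre of its underside.
- sanitiser: clear pump bottle of hand gel, diameter 60, 160 high (mm). To be left alone. Origin at the centre of its underside.
- clip_tray: small open blue tray of binder clips, 94 x 70 x 34 (mm). To be left alone. Origin at the centre of its underside.
- pen_cup: dark round pen cup with pens, diameter 72, 142 high with the pens (mm). To be left alone. Origin at the centre of its underside.

How it is judged:
By the outcome, as a careful person would: the job done as asked, in the order asked, and still so for the second after the job is handed in, while the arm keeps its last pose, push and grip.
It also fails if it takes over 54 s, if anything falls off the work surface, if the arm or the gripper's body presses on something with over 40 N, if the wrist force passes 120 N, or if a joint passes its speed limit or range.

## Robot

A 7-joint arm with a two-finger parallel gripper is mounted at the origin on the work surface. World frame = base frame: x ahead of the robot, y to its left, z up, the work surface at z = 0. Lengths are in m, angles in rad, forces in N, time in s.
With the tool pointing down it reaches from about 0.425 to 0.875 m from the base axis. Payload 4.7 kg.
Tool frame: the origin (TCP) lies on the centre line of the jaws, within the pads' length; the fingertips stand 25 mm ahead of it and the grasp point (between the pads) lies 6 mm ahead of it; z points along the fingers, y is the direction in which the jaws open and shut (so a half turn about z gives the same grasp; the last joint's range is limited). The gripper opens to 87 mm and grips with 3 to 60 N. Pads are 19 mm wide; open, the fingers measure 117 mm over their backs; the gripper's body (75 mm by 190 mm) begins 51 mm behind the grasp point.
Start: joints at [0.014, 0.321, -0.07, 1.45, 0.023, 1.371, -0.057], TCP at [0.65, -0, 0.248] pointing down, gripper open.
Joint ranges: [-2.86, 2.86], [-0.3, 2.09], [-1.38, 1.24], [0.06, 2.45], [-1.56, 4.7], [0.09, 2.05], [-2.69, 2.69]. Speed limits (rad/s): [2.57, 2.57, 3.14, 3.14, 3.14, 3.14, 3.14].

## Interface

Orientations are given as a unit quaternion [x, y, z, w].
In Python, from plant import * gives the robot as it stands.
- The arm moves only by the tool drive_tool, never from a script. Its argument "targets" is a list of rows, each a list of 4 numbers: the shift along the tool's x, y, z in cm, then the turn about the tool's z in rad. In form: [[tx, ty, tz, spin], ...]. A call has 1 to 20 rows; each row is the pose to reach, as a shift and turn from the pose commanded when the call began, along the tool's axes at that moment; what a row does not reach only later rows make up. A row lasts 1/8 s, in which the tool goes at most 62.5 mm and 10.7 degrees, less where a joint would pass 70% of its speed; a pose out of reach is approached as far as the arm can. A call with a gripper value outside its range is refused whole. "fingers" is the gripper command: -1 is fully open, 1 is shut, values between are in proportion, set as the call begins (left out, the last holds). The fingers move at their own pace and stop on an object; the grip force is fixed at half the most. Time passes only in rows, so rows that repeat a pose let the fingers close. It gives the time, the measured TCP pose, the force and the opening at its end, in the units of the state.
- sense(): the state, without advancing time (a new reading comes with each control period).
- read_camera(name): name is "scene" or "side" or "wrist"; returns the picture (400x640x3 uint8, red, green, blue); there is no depth.
- camera_model(name): a dict with "vfov" (degrees; the focal length in pixels is half the picture's height over the tangent of half this angle, whatever the lens; pixels are square), "cx", "cy" (the principal point, pixels), "T" (4x4, takes a point from camera to world coordinates). Camera axes: x right, y up, looking along -z (the intrinsics and any distortion apply to the point x, -y, -z); pixel columns grow to the right and rows downward; lengths in m; the calibration is good to about 2 mm. A picture is of the moment at which its call begins: read the wrist's pose just before it. camera_model takes no time and is no camera call; for the wrist camera it gives the pose at the moment of the call.
- sign_off(): hands the job in, once; it reports no verdict.
The state is a dict: "clock": time; "q": joint angles; "joint_vel": joint speeds; "effort": joint torques, N m; "position": TCP position; "tcp_rot": TCP orientation; "ft_force": force on the tool from outside, world axes, zero at the start; "moment": the same for the moment, N m; "grip_width": finger opening in m.
Only numpy, scipy, OpenCV 4.12 (cv2) and the standard library are available. Lean on these libraries where they do the work, as an engineer would, in place of code of your own. Each camera call takes 0.05 s, during which the arm holds its last target. There are 200 camera calls.

## Working session

There is one attempt and no reset: what is moved stays moved. The work goes in short steps, Python scripts to look and compute and a tool call to move; the robot and the scene stay as the last step left them, time stands still between calls to the robot, and variables do not carry over. Pictures are saved under pics/ and viewed, about 8 in all and at most 12, crops included, and the job is handed in when it is done.

Besides the shell and the picture viewer there is one more tool, called after "Request:" in YAML: its name, and indented under it one key for each argument. drive_tool: Moves the arm, as the interface text tells. Its arguments: {"type":"object","properties":{"targets":{"type":"array"},"fingers":{"type":"number"}},"required":["targets"]}

```bash
mkdir -p pics; ls
python3 - <<'E'
from plant import *
import cv2
s=sense();print(s)
for n in("scene","side","wrist"):
    m=camera_model(n);print(n,m)
    cv2.imwrite(f"pics/{n}0.png",read_camera(n)[:,:,::-1])
E
```

```text
pics
{'clock': 0.0, 'q': array([ 0.01408128,  0.32181009, -0.07008273,  1.45167646,  0.02259353,
        1.37077573, -0.05688155]), 'joint_vel': array([ 0.00049752,  0.00070237,  0.00059534, -0.00077837, -0.00127675,
       -0.00072695, -0.0011871 ]), 'effort': array([-2.58547143e-04, -4.91284704e+01, -4.03903294e-01, -3.12526345e+01,
       -6.40594075e-02,  4.37659642e-02,  1.61017233e-04]), 'position': array([ 6.49499551e-01, -3.41886609e-05,  2.46469089e-01]), 'tcp_rot': array([ 7.07083635e-01,  7.07129300e-01, -6.97338931e-04, -6.32364049e-04]), 'ft_force': array([0.24832829, 0.42819619, 0.61421548]), 'moment': array([ 0.01227119, -0.02447079, -0.01734973]), 'grip_width': 0.08712668232226668}
scene {'vfov': 53.52518781714639, 'cx': 312.8748921438747, 'cy': 196.6330570714184, 'T': array([[ 0.28454005, -0.67355655,  0.68217192,  1.33182391],
       [ 0.95865647,  0.20276505, -0.19965998, -0.27121649],
       [-0.00383834,  0.71077978,  0.70340413,  0.91546836],
       [ 0.        ,  0.        ,  0.        ,  1.        ]])}
side {'vfov': 47.76362588443584, 'cx': 322.8522325286196, 'cy': 191.8881480900912, 'T': array([[ 0.68014543,  0.36724087, -0.63445752, -0.3582978 ],
       [-0.73307133,  0.34418932, -0.58663459, -0.87633573],
       [ 0.0029373 ,  0.86409945,  0.50331254,  0.83025634],
       [ 0.        ,  0.        ,  0.        ,  1.        ]])}
wrist {'vfov': 58.15563989366574, 'cx': 317.96175624885797, 'cy': 192.8882980193737, 'T': array([[ 9.99996687e-01,  4.31599187e-04,  2.53770331e-03,
         6.50442623e-01],
       [-1.09774956e-03,  9.63207286e-01,  2.68757360e-01,
         7.38386117e-02],
       [-2.32833886e-03, -2.68759256e-01,  9.63204569e-01,
         3.83117524e-01],
       [ 0.00000000e+00,  0.00000000e+00,  0.00000000e+00,
         1.00000000e+00]])}
```

View pics/scene0.png

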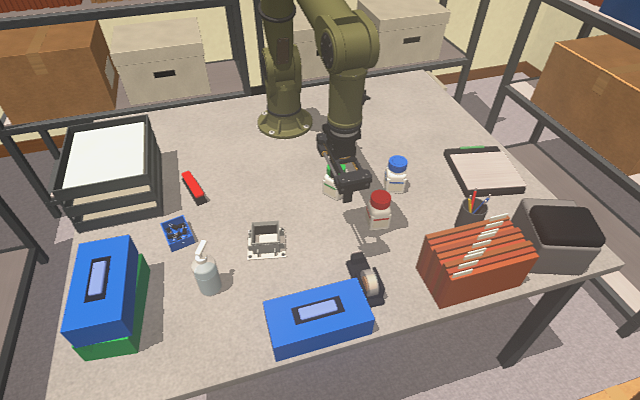

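View pics/side0.png

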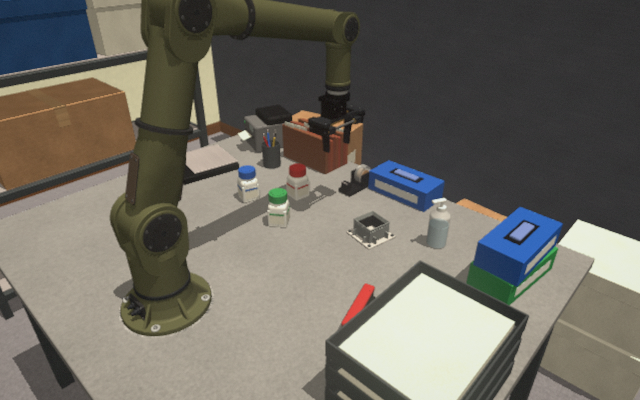

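The scene view shows the blue cap's top at about (398,161), red cap (380,198), green under the gripper (~340,168), and the holder's top at ~(266,232). In the side view: blue cap top (247,171), green (278,194), red (298,170), holder (371,222).

```bash
cat > h.py <<'E'
from plant import *
import numpy as np, cv2
def cam(n): 
    m=camera_model(n); return m,200/np.tan(np.radians(m["vfov"]/2)),m["T"]
def hit(c,u,v,z):
    m,f,T=c; d=T[:3,:3]@np.array([(u-m["cx"])/f,-(v-m["cy"])/f,-1]); o=T[:3,3]
    return o+d*(z-o[2])/d[2]
def proj(c,p):
    m,f,T=c; q=T[:3,:3].T@(np.asarray(p)-T[:3,3]); return np.array([m["cx"]-f*q[0]/q[2],m["cy"]+f*q[1]/q[2]])
def blue(img,box):
    x0,y0,x1,y1=box; s=img[y0:y1,x0:x1].astype(int); k=((s[:,:,2]>s[:,:,0]+60)&(s[:,:,2]>s[:,:,1]+30)).astype(np.uint8)
    n,l,st,ce=cv2.connectedComponentsWithStats(k); i=1+np.argmax(st[1:,4]); return ce[i]+[x0,y0],st[i]+[x0,y0,0,0,0]
E
python3 - <<'E'
from h import *
for n,b,pts in(("scene",(380,145,415,180),dict(red=(380,198),hold=(266,232))),("side",(230,155,265,190),dict(green=(278,194),red=(298,170),hold=(371,222)))):
    c=cam(n);im=cv2.imread(f"pics/{n}0.png")[:,:,::-1];r=blue(im,b);print(n,r,hit(c,*r[0],.103))
    for k,p in pts.items(): print(k,hit(c,*p,.114 if k!="hold" else .045))
E
```

```text
scene (array([397.14035088, 162.5745614 ]), array([389, 155,  19,  18, 228])) [0.47339843 0.26030687 0.103     ]
red [0.61522707 0.13856242 0.114     ]
hold [ 0.58698654 -0.19367572  0.045     ]
side (array([246.82802548, 171.0955414 ]), array([238, 166,  17,  13, 157])) [0.4831488 0.2612647 0.103    ]
green [0.43917572 0.05180286 0.114     ]
red [0.59571941 0.12238844 0.114     ]
hold [ 0.5976684  -0.19620317  0.045     ]
```

Request:
drive_tool:
  targets:
    - [5,-3.3,-1,0]
    - [10,-6.6,-2,0]
    - [15,-9.9,-2.5,0]
    - [20,-13.2,-2.5,0]
    - [24,-16,-2.5,0]
    - [26,-17.2,-2.5,0]
    - [26,-17.2,-2.5,0]
    - [26,-17.2,-2.5,0]
  fingers: -1

```text
clock: 1.15
position: [0.4789, 0.2584, 0.2723]
tcp_rot: [0.708, 0.706, -0.0, 0.0]
ft_force: [-0.5, 0.1, 0.8]
grip_width: 0.0868
```

Run:
```python
from h import *
c=cam("wrist");s=sense();im=read_camera("wrist");cv2.imwrite("pics/w1.png",im[:,:,::-1])
print(s["position"],s["tcp_rot"],s["clock"]);r=blue(im,(0,0,640,400));print(r,hit(c,*r[0],.114))
im=read_camera("scene");cv2.imwrite("pics/s1.png",cv2.resize(im[140:290,140:520,::-1],None,fx=2,fy=2))
```

```text
[0.4789315  0.25836009 0.27231704] [ 7.07792168e-01  7.06420512e-01 -3.03596114e-04  4.63806942e-04] 1.15
(array([315.79515419, 181.29928414]), array([ 282,  147,   69,   69, 3632])) [0.47752996 0.25996777 0.114     ]
```

View pics/w1.png

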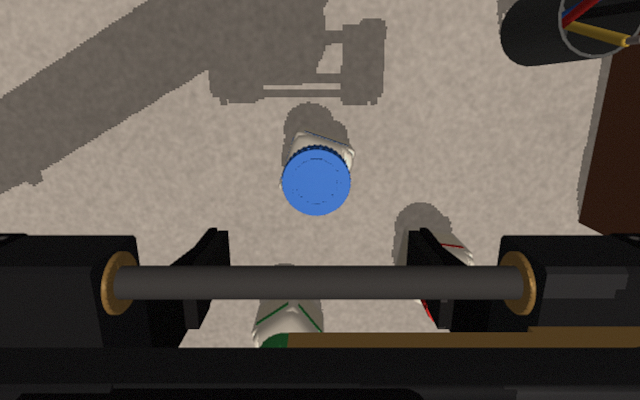

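The blue cap is at (316,181) and its shoulder peeks out behind it, from about (297,133) to (352,155). The green and red jars are below the bar, and the pen cup is at the top right. Zooming in for the jar's yaw.

Run:
```python
from h import *
im=cv2.imread("pics/w1.png")[90:230,250:390];cv2.imwrite("pics/w1c.png",cv2.resize(im,None,fx=4,fy=4,interpolation=cv2.INTER_CUBIC))
```

```text
(no output)
```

View pics/w1c.png

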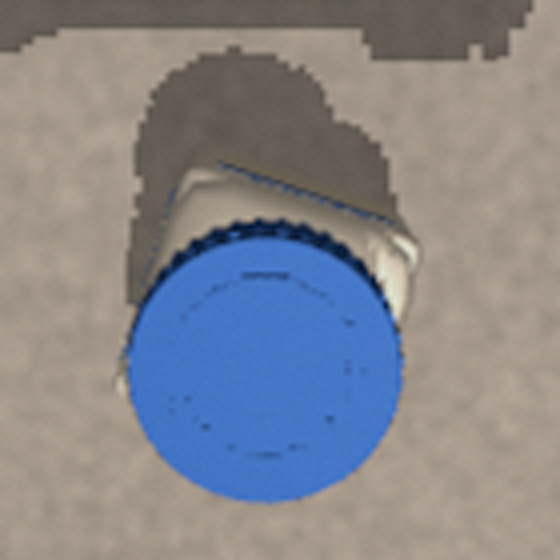

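Run:
```python
from h import *
# wrist pose at w1 unchanged
c=cam("wrist");g=lambda x,y:(250+x/4,90+y/4)
for z in(.04,.07):
  for a,b in(((220,163),(395,220)),((185,180),(135,310))):
    d=hit(c,*g(*b),z)-hit(c,*g(*a),z);print(z,np.degrees(np.arctan2(d[1],d[0])))
for z in (.04,.06,.075):
  for yaw in(-18,-20,-22):
    a=np.radians(yaw);C=np.array([.4775,.26,z]);print(z,yaw,[(np.round((proj(c,C+np.array([np.cos(a)*i-np.sin(a)*j,np.sin(a)*i+np.cos(a)*j,0])*.031)-[250,90])*4).astype(int)).tolist() for i,j in((-1,1),(1,1),(1,-1),(-1,-1))])
```

```text
0.04 -18.17137426605357
0.04 -112.2075655183054
0.07 -18.17137426605356
0.07 -112.20756551830543
0.04 -18 [[185, 145], [416, 220], [339, 440], [117, 371]]
0.04 -20 [[190, 142], [419, 225], [334, 442], [114, 366]]
0.04 -22 [[196, 140], [421, 230], [329, 445], [112, 361]]
0.06 -18 [[180, 153], [424, 231], [343, 463], [109, 391]]
0.06 -20 [[186, 150], [427, 237], [338, 465], [106, 385]]
0.06 -22 [[191, 147], [429, 243], [332, 468], [103, 380]]
0.075 -18 [[176, 159], [430, 241], [346, 481], [102, 407]]
0.075 -20 [[182, 156], [433, 247], [340, 484], [99, 401]]
0.075 -22 [[188, 153], [436, 253], [334, 486], [96, 396]]
```

Request:
drive_tool:
  targets:
    - [0.15,-0.15,3,0]
    - [0.15,-0.15,6.5,0]
    - [0.15,-0.15,10,0]
    - [0.15,-0.15,13,0]
    - [0.15,-0.15,15,0]
    - [0.15,-0.15,15.8,0]
    - [0.15,-0.15,15.8,0]
    - [0.15,-0.15,15.8,0]

```text
clock: 2.25
position: [0.4774, 0.2616, 0.1156]
tcp_rot: [0.707, 0.707, 0.001, 0.0]
ft_force: [0.4, -0.6, -0.1]
grip_width: 0.0869
```

Request:
drive_tool:
  targets:
    - [0,0,0,0]
    - [0,0,0,0]
    - [0,0,0,0]
    - [0,0,0,0]
    - [0,0,0,0]
    - [0,0,0,0]
    - [0,0,0,0]
    - [0,0,0,0]
  fingers: 1

```text
clock: 3.25
position: [0.4767, 0.2615, 0.1147]
tcp_rot: [0.707, 0.707, 0.0, 0.0]
ft_force: [0.6, 0.0, -0.2]
grip_width: 0.0574
```

Request:
drive_tool:
  targets:
    - [0,0,-2,0]
    - [0,0,-5,0]
    - [0,0,-9,0]
    - [0,0,-13,0]
    - [0,0,-17,0]
    - [0,0,-19,0]
    - [0,0,-19.5,0]
    - [0,0,-19.5,0]

```text
clock: 4.25
position: [0.476, 0.2612, 0.3082]
tcp_rot: [0.707, 0.707, -0.001, -0.0]
ft_force: [-0.4, -0.4, -3.6]
grip_width: 0.0575
```

Request:
drive_tool:
  targets:
    - [-2,0.4,0,0]
    - [-5,1,0,0]
    - [-9,2,0,0]
    - [-13,3,0,0]
    - [-17,4,0,0]
    - [-21,5,0,0]
    - [-25,6,0,0]
    - [-29,7,0,0]
    - [-33,8,0,0]
    - [-37,9,0,0]
    - [-41,10,0,0]
    - [-45,11,0,0]
    - [-49,11.3,0,0]
    - [-52.5,11.3,0,0]
    - [-54.5,11.3,0,0]
    - [-55,11.3,0,0]
    - [-55,11.3,0,0]
    - [-55,11.3,0,0]
    - [-55,11.3,0,0]

```text
clock: 6.62
position: [0.5899, -0.2871, 0.3098]
tcp_rot: [0.706, 0.708, 0.0, 0.0]
ft_force: [-0.3, -0.1, -3.0]
grip_width: 0.0578
```

Run:
```python
from h import *
c=cam("wrist");s=sense();im=read_camera("wrist");cv2.imwrite("pics/w2.png",im[:,:,::-1])
import pickle;pickle.dump(c,open("w2.pkl","wb"))
print(s["position"],s["tcp_rot"],s["clock"],s["ft_force"],s["grip_width"],s["q"])
```

```text
[ 0.58993437 -0.28711732  0.30983912] [7.06413472e-01 7.07799336e-01 3.26746962e-04 2.55864792e-05] 6.625 [-0.33516836 -0.05984712 -2.9620088 ] 0.05781452955383584 [ 0.28456353  0.3127879   0.1683216   1.34346589 -0.0523462   1.48932715
  0.45107055]
```

View pics/w2.png

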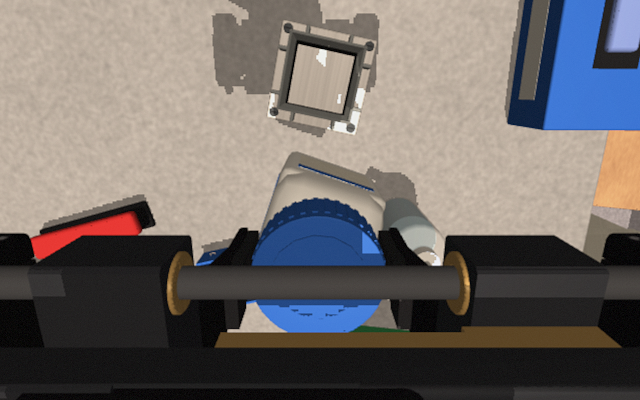

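The holder is at about (320,78), with plate corners near (287,21), (377,42), (355,133) and (268,117). The jar hangs upright, with its label stripe from (299,164) to (373,190).

Run:
```python
from h import *
im=cv2.imread("pics/w2.png")[5:205,255:395];cv2.imwrite("pics/w2c.png",cv2.resize(im,None,fx=3,fy=3,interpolation=cv2.INTER_CUBIC))
```

```text
(no output)
```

View pics/w2c.png

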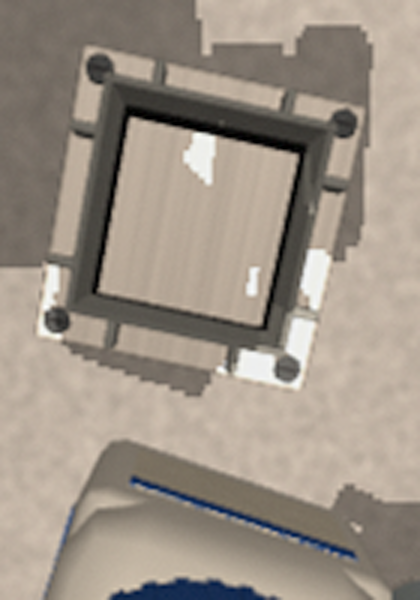

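Run:
```python
from h import *
import pickle
c=pickle.load(open("w2.pkl","rb"));g=lambda p:(255+p[0]/3,5+p[1]/3)
for n,z,P in(("plate",.006,[(83,46),(364,107),(303,388),(38,334)]),("screws",.006,[(99,69),(344,123),(287,369),(56,319)]),("top",.055,[(112,80),(330,128),(283,348),(66,308)]),("floor",.006,[(128,115),(303,153),(265,328),(95,294)])):
    W=np.array([hit(c,*g(p),z)[:2] for p in P]);e=np.roll(W,-1,0)-W
    print(n,W.mean(0),np.linalg.norm(e,axis=1),np.degrees(np.arctan2(e[:,1],e[:,0])+np.arange(4)*np.pi/2+.3)%360-np.degrees(.3))
d=hit(c,*g((355,556)),.26)-hit(c,*g((132,480)),.26);print("jar",np.degrees(np.arctan2(d[1],d[0])))
```

```text
plate [ 0.59352594 -0.19848341] [0.1080525  0.10766873 0.1087511  0.10752278] [-11.25100497 -10.72089075 -11.32568799 -11.09239323]
screws [ 0.59331686 -0.19850754] [0.0946984  0.0945253  0.09462205 0.09370873] [-11.47044488 -11.8116719  -11.96464267 -11.76580875]
top [ 0.5934017  -0.19859485] [0.07502618 0.07459663 0.07823107 0.07640589] [-11.47993996 -10.92134782 -10.18109242 -13.32313632]
floor [ 0.59380365 -0.19874119] [0.06820052 0.06694544 0.06886989 0.06745617] [-11.40523616 -11.424152   -10.9832568  -11.99098728]
jar -19.137436350081323
```

Request:
drive_tool:
  targets:
    - [2,0,0,-0.03]
    - [5,0.1,0,-0.08]
    - [8,0.27,2,-0.135]
    - [9,0.27,5,-0.135]
    - [9,0.27,8,-0.135]
    - [9,0.27,10.5,-0.135]
    - [9,0.27,11,-0.135]
    - [9,0.27,11,-0.135]
    - [9,0.27,11,-0.135]
    - [9,0.27,11,-0.135]

```text
clock: 7.92
position: [0.5928, -0.1986, 0.2008]
tcp_rot: [0.658, 0.753, 0.0, 0.001]
ft_force: [-0.4, 0.6, -3.8]
grip_width: 0.0574
```

Run:
```python
from h import *
s=sense();print(s["position"],s["tcp_rot"],s["clock"],s["ft_force"])
a=read_camera("scene")[150:280,200:330,::-1];s=sense();print(s["position"]);b=read_camera("side")[120:250,310:440,::-1]
cv2.imwrite("pics/ss3.png",cv2.resize(np.hstack([a,b]),None,fx=3,fy=3,interpolation=cv2.INTER_CUBIC))
```

```text
[ 0.59281391 -0.19861171  0.20083623] [6.57761864e-01 7.53225216e-01 4.98800958e-04 9.24630038e-04] 7.925 [-0.3556883   0.6222223  -3.78481621]
[ 0.59264944 -0.19865183  0.20054605]
```

View pics/ss3.png

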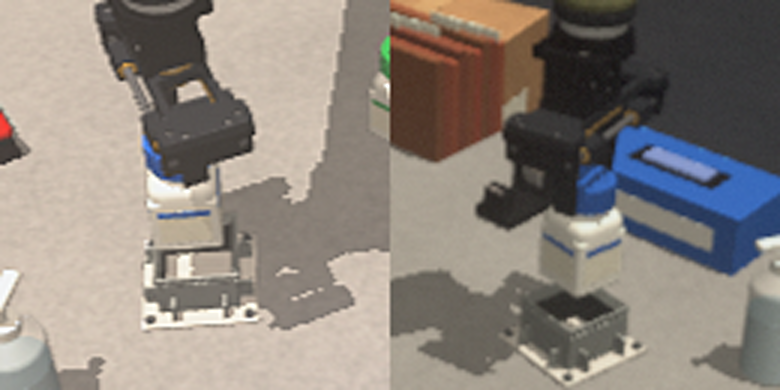

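Jar hangs upright above the holder and square with it in both views (left: scene, right: side). Lower it.

Request:
drive_tool:
  targets:
    - [0.1,0,1.5,0]
    - [0.1,0,2.5,0]
    - [0.1,0,3.2,0]
    - [0.1,0,3.8,0]
    - [0.1,0,4.3,0]
    - [0.1,0,4.8,0]

```text
clock: 8.78
position: [0.5923, -0.1975, 0.1515]
tcp_rot: [0.658, 0.753, 0.0, 0.0]
ft_force: [0.8, 0.8, -3.4]
grip_width: 0.0577
```

Request:
drive_tool:
  targets:
    - [0,0,0.5,0]
    - [0,0,1,0]
    - [0,0,1.5,0]
    - [0,0,2,0]
    - [0,0,2.5,0]
    - [0,0,2.8,0]
    - [0,0,2.8,0]

```text
clock: 9.65
position: [0.5919, -0.1974, 0.1232]
tcp_rot: [0.658, 0.753, -0.0, -0.0]
ft_force: [0.1, 1.4, -4.3]
grip_width: 0.0578
```

Request:
drive_tool:
  targets:
    - [0,0,0.1,0]
    - [0,0,0.2,0]
    - [0,0,0.3,0]
    - [0,0,0.4,0]
    - [0,0,0.4,0]

```text
clock: 10.28
position: [0.5928, -0.1973, 0.1206]
tcp_rot: [0.658, 0.753, 0.001, 0.001]
ft_force: [-0.5, 2.6, 2.8]
grip_width: 0.0572
```

Run:
```python
from h import *
s=sense();print(s["q"],s["moment"])
```

```text
[ 0.20047603  0.35325141  0.09601273  1.67209062 -0.03743315  1.11645236
  0.44229951] [0.50960321 0.17589065 0.06674285]
```

Request:
drive_tool:
  targets:
    - [0,0,0,-0.1]
    - [0,0,0,-0.2]
    - [0,0,-0.03,-0.3]
    - [0,0,-0.06,-0.4]

```text
clock: 10.78
position: [0.5927, -0.1972, 0.1213]
tcp_rot: [0.494, 0.87, 0.0, 0.001]
ft_force: [-1.3, 3.0, 3.8]
grip_width: 0.0577
```

Run:
```python
from h import *
s=sense();print(s["q"],s["moment"],s["position"])
```

```text
[ 0.25066321  0.35249307  0.03465817  1.66952049 -0.01405159  1.11835029
  0.82757939] [ 0.55490849  0.25221276 -0.15330671] [ 0.59270556 -0.19720252  0.12134041]
```

Request:
drive_tool:
  targets:
    - [0,0,-0.05,-0.15]
    - [0,0,-0.1,-0.3]
    - [0,0,-0.15,-0.45]
    - [0,0,-0.2,-0.6]
    - [0,0,-0.25,-0.75]
    - [0,0,-0.3,-0.9]
    - [0,0,-0.35,-1.05]
    - [0,0,-0.38,-1.15]
    - [0,0,-0.38,-1.15]

```text
clock: 11.9
position: [0.5915, -0.1991, 0.1242]
tcp_rot: [-0.056, 0.998, -0.001, -0.0]
ft_force: [-2.9, -2.3, 1.6]
grip_width: 0.0581
```

Run:
```python
from h import *
s=sense();print(s["q"],s["moment"],s["position"])
a=read_camera("scene")[150:280,200:330,::-1];b=read_camera("side")[120:250,310:440,::-1]
cv2.imwrite("pics/ss4.png",cv2.resize(np.hstack([a,b]),None,fx=3,fy=3,interpolation=cv2.INTER_CUBIC))
```

```text
[ 0.39320039  0.35541282 -0.13693677  1.66137519  0.05447529  1.12846751
  1.9241023 ] [-0.17640077  0.47136702  0.05222617] [ 0.59152031 -0.19910841  0.1242122 ]
```

View pics/ss4.png

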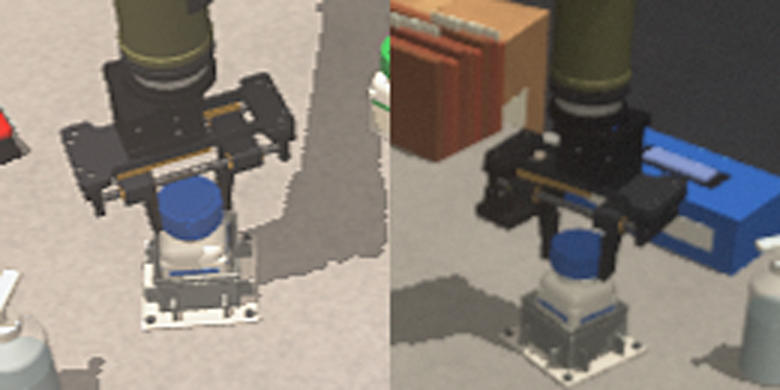

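Jar sits down in the holder, gripper turned, cap level. Release and rewind for the second grasp.

Request:
drive_tool:
  targets:
    - [0,0,0,0]
    - [0,0,0,0]
    - [0,0,0,0]
    - [0,0,0,0]
    - [0,0,0,0.17]
    - [0,0,0,0.34]
    - [0,0,0,0.51]
    - [0,0,0,0.68]
    - [0,0,0,0.85]
    - [0,0,0,1.02]
    - [0,0,0,1.19]
    - [0,0,0,1.36]
    - [0,0,0,1.53]
    - [0,0,0,1.65]
    - [0,0,0,1.65]
    - [0,0,0,1.65]
  fingers: -1

```text
clock: 14.0
position: [0.5921, -0.1974, 0.124]
tcp_rot: [0.694, 0.72, 0.0, 0.0]
ft_force: [-0.1, -0.0, -1.2]
grip_width: 0.0868
```

Run:
```python
from h import *
c=cam("wrist");s=sense();im=read_camera("wrist");print(s["q"],s["moment"],s["position"])
k=blue(im,(0,0,640,400));print(k,hit(c,*k[0],.125))
u=proj(c,s["position"]-[0,0,0]).astype(int);print(u)
a=im[100:300,180:460,::-1];b=read_camera("side")[160:250,335:405,::-1]
cv2.imwrite("pics/w5.png",np.hstack([cv2.resize(a,(560,400)),cv2.resize(b,(240,400*1))]))
```

```text
[ 0.18970085  0.35011076  0.10936484  1.66960495 -0.0415469   1.12400942
  0.34761635] [-0.00371785  0.00064743 -0.01222499] [ 0.59214932 -0.19741182  0.12399577]
(array([319.97873048, 240.92107012]), array([ 253,  209,  135,   57, 6018])) [ 0.59291004 -0.1815898   0.125     ]
[316 274]
```

View pics/w5.png

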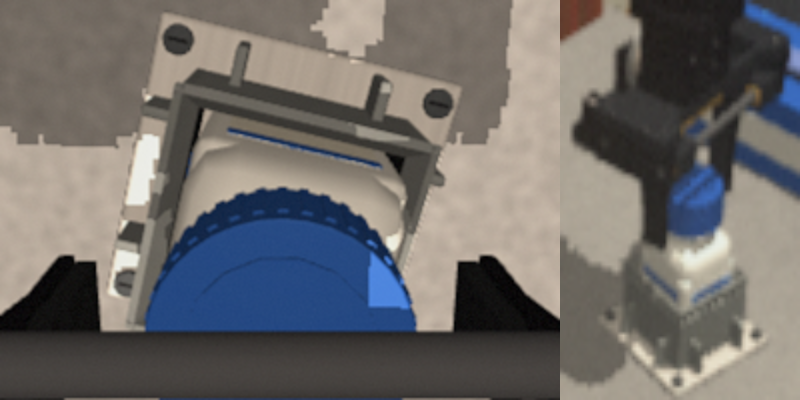

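Cap is raised with the neck showing under it (side view), and the jar is square in the holder. I'll shift 2 mm to centre on the cap, grip, and turn again.

Request:
drive_tool:
  targets:
    - [-0.1,0,0,0]
    - [-0.2,0,0,0]
    - [-0.2,0,0,0]

```text
clock: 14.48
position: [0.5921, -0.1997, 0.124]
tcp_rot: [0.695, 0.719, -0.0, 0.0]
ft_force: [-0.2, 0.9, -0.2]
grip_width: 0.0873
```

Request:
drive_tool:
  targets:
    - [0,0,0,0]
    - [0,0,0,0]
    - [0,0,0,0]
    - [0,0,0,0]
    - [0,0,0,0]
    - [0,0,0,0]
  fingers: 1

```text
clock: 15.22
position: [0.5925, -0.1996, 0.1242]
tcp_rot: [0.695, 0.719, 0.0, 0.0]
ft_force: [1.7, 0.2, 0.2]
grip_width: 0.058
```

Request:
drive_tool:
  targets:
    - [0,0,-0.04,-0.15]
    - [0,0,-0.09,-0.3]
    - [0,0,-0.14,-0.45]
    - [0,0,-0.19,-0.6]
    - [0,0,-0.24,-0.75]
    - [0,0,-0.29,-0.9]
    - [0,0,-0.34,-1.05]
    - [0,0,-0.38,-1.2]
    - [0,0,-0.41,-1.35]
    - [0,0,-0.43,-1.5]
    - [0,0,-0.45,-1.65]
    - [0,0,-0.45,-1.65]

```text
clock: 16.73
position: [0.5922, -0.1999, 0.1291]
tcp_rot: [-0.056, 0.998, -0.0, 0.0]
ft_force: [-0.9, -0.6, 4.1]
grip_width: 0.0576
```

Run:
```python
from h import *
s=sense();print(s["q"],s["moment"],s["position"],s["ft_force"])
```

```text
[ 0.39430482  0.35233798 -0.13620733  1.65500048  0.05198657  1.13730667
  1.92768656] [0.0469486  0.06881446 0.00352961] [ 0.59216182 -0.19993539  0.12907019] [-0.91007503 -0.57326407  4.0747138 ]
```

Request:
drive_tool:
  targets:
    - [0,0,-0.1,0]
    - [0,0,-0.2,0]
    - [0,0,-0.3,0]
    - [0,0,-0.4,0]
    - [0,0,-0.4,0]
    - [0,0,-0.4,0]

```text
clock: 17.48
position: [0.5921, -0.1995, 0.1325]
tcp_rot: [-0.057, 0.998, 0.0, -0.0]
ft_force: [-0.3, -0.8, -0.5]
grip_width: 0.0576
```

Run:
```python
from h import *
s=sense();print(s["moment"],s["position"],s["ft_force"])
b=read_camera("side")[160:250,330:410,::-1];s=sense();print(s["ft_force"]);a=read_camera("scene")[190:270,220:320,::-1]
s=sense();print(s["ft_force"]);cv2.imwrite("pics/s6.png",np.hstack([cv2.resize(b,(400,450)),cv2.resize(a,(400,450))]))
```

```text
[ 0.04658632 -0.07302293 -0.00862186] [ 0.59211575 -0.19949027  0.13247339] [-0.34621935 -0.80171537 -0.49271948]
[-0.58376585 -1.06563463 -0.62743983]
[ 0.01331257 -1.28791353 -1.70837379]
```

View pics/s6.png

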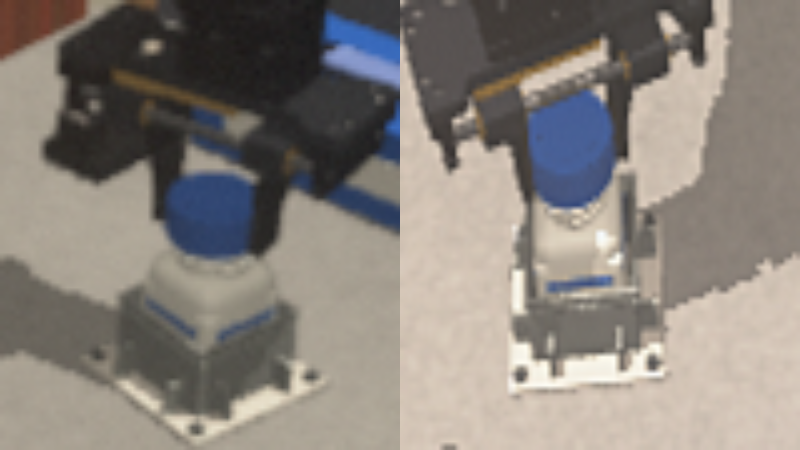

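The neck is showing under the cap, the label stripe is still at the wall's top, and the force is only the cap's weight, so it's free. Lift straight up.

Request:
drive_tool:
  targets:
    - [0,0,-0.3,0]
    - [0,0,-0.7,0]
    - [0,0,-1.1,0]
    - [0,0,-1.5,0]
    - [0,0,-1.9,0]
    - [0,0,-2.3,0]
    - [0,0,-2.7,0]
    - [0,0,-3.1,0]
    - [0,0,-3.3,0]
    - [0,0,-3.3,0]
    - [0,0,-3.3,0]

```text
clock: 18.95
position: [0.5921, -0.1995, 0.1653]
tcp_rot: [-0.057, 0.998, 0.0, -0.0]
ft_force: [0.5, -0.2, -0.5]
grip_width: 0.058
```

Run:
```python
from h import *
s=sense();print(s["position"],s["tcp_rot"],s["ft_force"],s["grip_width"])
b=read_camera("side")[150:250,325:415,::-1];a=read_camera("scene")[170:270,220:310,::-1]
f=lambda i:cv2.resize(i,(400,445),interpolation=cv2.INTER_CUBIC)
cv2.imwrite("pics/s7.png",np.hstack([f(b),f(a)]))
```

```text
[ 0.5920564  -0.19947741  0.16529925] [-5.70947461e-02  9.98368758e-01  3.73994605e-05 -1.08922367e-04] [ 0.49804756 -0.20972784 -0.53559871] 0.05801447685106737
```

View pics/s7.png

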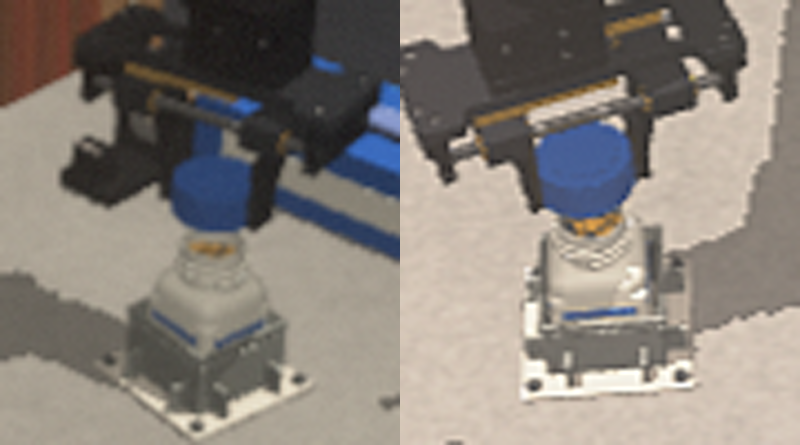

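Cap is off and level above the open mouth. One numeric check of the gap before handing in.

Run:
```python
from h import *
for n,f in(("side",(325,150)),("scene",(220,170))):
    c=cam(n);m=lambda z,r:np.array([proj(c,[.592+r*np.cos(t),-.1995+r*np.sin(t),z]) for t in np.linspace(0,6.28,60)])
    for l,z,r in(("captop",.114+.006+.0447,.029),("capbot",.088+.006+.0447,.029),("rim",.1145,.0225)):
        P=(m(z,r)-f)*4.445;print(n,l,P.min(0).round(),P.max(0).round())
```

```text
side captop [170. 155.] [257. 198.]
side capbot [168. 188.] [255. 232.]
side rim [176. 223.] [242. 258.]
scene captop [130. 119.] [228. 189.]
scene capbot [135. 149.] [231. 219.]
scene rim [150. 184.] [224. 238.]
```

```bash
python3 -c "
from plant import *
print(sign_off())"
```

```text
the job is handed in; nothing more can be done
None
```

The job is handed in. The jar is open in the holder, and the gripper holds the blue cap level above the mouth. I carried the jar by its closed cap, seated it, and unscrewed the cap in two grasps (about 1.55 and 1.65 rad). Then I lifted it straight up.

**Last checks:**
- **Jar:** it seated with the tool at 0.1206 m, against 0.1207 m expected. In the last pictures it still stands upright and down in the holder.
- **Cap:** after the threads let go, the wrist force settled at about 0.5 N, which is the cap's weight alone, though one noisy reading showed 1.7 N. The tool is vertical.
- **Gap:** projecting the expected cap and rim into both fixed cameras agrees with the pictures to a pixel or two. That puts the cap's lower edge about 24 mm above the rim, and centred.
- **Time:** about 19 s were used of the 54 s allowed.

**Less certain:**
- I could not see directly whether the cap slipped a little in the grip during the turns.
- The first grasp was about 1.5–2 mm off the cap's axis. I corrected that before the second grasp, and side forces stayed around 3 N.
- I did not check the positions of the other items at the end. The arm made no contact with them that I saw.

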